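Shut the garnish box and tuck its cover under the lip

TASK

Close the garnish box: push its sprung cover over until it lies flat, and while pressing it down push it by its ridge so that its edge slides beneath the steel lip, fully home, where it stays shut by itself when you let go. Push only on the outside of the cover with fingertips or the outside of the fingers: do not pinch it, keep off the black seal on its food side, and leave the salt shaker, spice jar and sauce bowl where they stand.

Things in the scene. Friction and masses are not known exactly. Their poses are not given: they have to be found in the camera images.
- garnish_box: Grey plastic box, 190 (x) x 130 (y) x 60 mm high, fixed to the worktop. Origin: centre of its underside; z up; +x is the way the cover folds shut, from hinge end (-x) to lip end (+x). Its place varies and it is turned up to 0.5 rad. The half towards the hinge is open; a fixed steel plate covers the other half.
- cover_hinge (a point): Hinge axis of the cover, middle of the box's -x end, 60 mm above the worktop; fixed to the box, axes parallel to the box's; the axis runs along the box's y.
- cover_fold (a joint): Fold angle of the cover, rad: 0 = flat over the box along its +x, on a hard stop; 1.57 = upright; 2.0 = stop, leaning out over the hinge end. Starts at 1.3 to 1.9. A spring opens it (rest 1.6, with friction); holding it flat takes 1 to 2 N half-way along. Let go untucked, it springs up to about 0.9.
- cover_slide (a joint): Slide of the cover on its slotted hinge, along its own length away from the hinge, m: 0 = drawn back (start), 0.024 = home (stop). It takes about 2 N to slide and stays where it is left. At 0 the edge passes 5 mm clear in front of the lip's mouth as it folds; slid out while still up, it would land on top of the lip.
- ridge_foot (a point): Middle of the foot of the push ridge on the cover's outer face, 60 mm from the hinge axis at slide 0; point z = outward normal, x = hinge to free edge. The ridge: a step 7 mm high, 80 mm long (along y), facing the hinge, stepping down over 18 mm towards the free edge. The face behind it is flat but for a thin hinge leaf, 3 mm outside the hinge axis, 63 mm above the worktop when shut.
- cover_tip (a point): Middle of the cover's free edge, 100 mm from the hinge axis at slide 0. The cover is a steel plate 3 mm thick and 116 mm wide.
- seal: Black rubber sheet, 84 x 108 x 2 mm, on the inner (food) side of the cover, the side that faces the lip end when upright. Not to be touched. Origin on the hinge axis, not on the sheet.
- lip_edge (a point): Middle of the lip's mouth: front edge of the fixed steel plate, 105 mm from the hinge axis towards box +x, 65.5 mm above the worktop (underside of the plate, 2.5 mm above the shut cover). Its first 6 mm turn up to 71 mm as a lead-in; the cover must lie within about 0.05 rad of flat to enter.
- salt_shaker: Bystander: small salt shaker, 44 mm across, 90 mm tall, loose beside the box; origin at the centre of its foot.
- spice_jar: Bystander: spice jar, 45 mm across, 106 mm tall, loose beside the box; origin at the centre of its foot.
- sauce_bowl: Bystander: sauce bowl, 76 mm across, 30 mm tall, loose beside the box; origin at the centre of its foot.

How it is judged:
On the way, in this order (a step that is already met when the one before it is completed fails the run):
1. the cover is folded down flat in front of the lip, not yet under it (value of joint cover_fold below 0.1 rad and value of joint cover_slide below 0.008 m), for 0.05 s.
2. the cover's edge is slid home beneath the lip (value of joint cover_fold below 0.05 rad and value of joint cover_slide above 0.019 m), for 0.1 s.
At the end, for the whole second after the job is handed in: The cover lies within 0.05 rad of flat and has slid at least 19 of its 24 mm, its edge beneath the lip, held there by the lip alone and at rest; the three bystanders stand within 20 mm of where they were (all of step 2 and velocity of joint cover_fold below 0.05 rad/s and linear speed of each of salt_shaker, spice_jar, sauce_bowl below 0.02 m/s and distance of each of salt_shaker, spice_jar, sauce_bowl from where it was at the start of the episode below 0.02 m); the robot touches nothing.
It fails at once if the seal on the food side is touched (or the cover pinched) (contact force between the fingers and seal above 1 N).
It fails at once if the salt shaker is moved, lifted or knocked (distance of salt_shaker from where it was at the start of the episode above 0.02 m or angle between salt_shaker's own z axis and vertical above 0.3 rad).
It fails at once if the spice jar is moved, lifted or knocked (distance of spice_jar from where it was at the start of the episode above 0.02 m or angle between spice_jar's own z axis and vertical above 0.3 rad).
It fails at once if the sauce bowl is moved, lifted or knocked (distance of sauce_bowl from where it was at the start of the episode above 0.02 m or angle between sauce_bowl's own z axis and vertical above 0.3 rad).
It also fails if it takes over 38 s, if anything falls off the work surface, if the arm or the gripper's body presses on something with over 40 N, if the wrist force passes 120 N, or if a joint passes its speed limit or range.

ROBOT

A 6-joint arm with a two-finger parallel gripper is mounted at the origin on a cart in front of the work surface, level with it; the furniture and walls round the work are solid. World frame = base frame: x ahead of the robot, y to its left, z up, the work surface at z = 0. Lengths are in m, angles in rad, forces in N, time in s.
With the tool pointing down it reaches from about 0.275 to 1 m from the base axis. Payload 8.4 kg.
Tool frame: the origin (TCP) lies on the centre line of the jaws, within the pads' length; the fingertips stand 17 mm ahead of it and the grasp point (between the pads) lies 2 mm behind it (bot.tcp_to_tips is the z of the fingertips in the tool frame, in m); z points along the fingers, y is the line along which they close (so a half turn about z gives the same grasp; the last joint's range is limited). The gripper opens to 85 mm and grips with 20 to 120 N. Pads are 22 mm wide; open, the fingers measure 114 mm over their backs; the gripper's body (76 mm by 85 mm) begins 54 mm behind the grasp point. The pads swing forward as they close: fully open they stand 13 mm farther back than shut.
Start: joints at [1.336, 0.353, 1.633, -0, 1.155, -0.002], TCP at [0.144, 0.608, 0.216] pointing down, gripper open.
Joint ranges: [-2.63, 2.63], [-0.92, 2.1], [0.06, 2.66], [-1.3, 4.44], [0, 2.69], [-3.02, 3.02]. Speed limits (rad/s): [2.22, 2.22, 2.79, 3.14, 3.14, 3.14].

INTERFACE

Orientations are given as a unit quaternion [x, y, z, w].
In Python, from workcell import bot, hand, kinematics, get_obs, vision, hand_in gives the robot as it stands. The module is installed in compiled form; this text tells all that it offers. Calls block until the motion is done:
- bot.reach(position, orientation): joint-space move of the TCP to a pose.
- bot.servo_line(position, ori=None, velocity=0.15): straight line of the TCP; ori=None keeps the orientation; velocity is the mean speed in m/s.
- bot.goto_joints(angles): joint-space move.
- hand.move_gripper(opening, strength=None): finger opening in m; strength is the grip in N (None keeps the last); returns when the fingers have stopped.
- bot.dwell(seconds).
- kinematics.solve_ik(position, orientation): joint angles nearest the present ones, or None.
- get_obs(): the state.
- vision.read_camera(name): name is "side" or "top"; returns a dict with "frame" (384x512x3 uint8, red, green, blue), "intrinsics" (3x3 intrinsics, pixels), "view" (4x4, takes a point from world to camera coordinates). Camera axes: x right, y down, z forward; pixel columns grow to the right and rows downward; lengths in m; the calibration is good to about 2 mm. A picture is of the moment at which its call begins. There is no depth.
A pose or a line that the arm cannot do raises bot.IKError and nothing moves.
- hand_in(): hands the job in, once; it reports no verdict.
The state is a dict: "time_s": time; "joint_pos": joint angles; "joint_vel": joint speeds; "joint_efforts": joint torques, N m; "position": TCP position; "orientation": TCP orientation; "wrist_force": force on the tool from outside, world axes, zero at the start; "ft_torque": the same for the moment, N m; "gripper_width": finger opening in m.
Only numpy, scipy, OpenCV 4.12 (cv2) and the standard library are available. Lean on these libraries where they do the work, as an engineer would, in place of code of your own. Each camera call takes 0.05 s, during which the arm holds its last target. There are 200 camera calls.

## Working session

There is one attempt and no reset: what is moved stays moved. The work goes in short steps, each a Python script; the robot and the scene stay as the last script left them, time stands still between calls to the robot, and variables do not carry over. Pictures are saved under pics/ and viewed, on a budget of 10 in all, crops included, one or two more only if the job needs it, and the job is handed in when it is done.

```bash
mkdir -p pics; python3 - <<'E'
from workcell import *
import cv2,numpy as np
for n in("top","side"):
    c=vision.read_camera(n); cv2.imwrite(f"pics/{n}0.png",c["frame"][:,:,::-1]); np.savez(f"{n}.npz",**c)
    print(n,c["intrinsics"].tolist(),np.round(c["view"],4).tolist())
print(get_obs())
E
```

```text
top [[416.81324467109044, 0.0, 261.8108173483763], [0.0, 416.81324467109044, 191.73566996110563], [0.0, 0.0, 1.0]] [[-0.0235, -0.9994, -0.0258, 0.0066], [-0.9948, 0.0259, -0.099, 0.5665], [0.0996, 0.0234, -0.9948, 0.8709], [0.0, 0.0, 0.0, 1.0]]
side [[426.5829147429113, 0.0, 253.88962309188835], [0.0, 426.5829147429113, 192.07540572408405], [0.0, 0.0, 1.0]] [[0.9513, -0.308, 0.0139, -0.5477], [-0.164, -0.5436, -0.8232, 0.1467], [0.2611, 0.7808, -0.5676, 0.9019], [0.0, 0.0, 0.0, 1.0]]
{'time_s': 0.1, 'joint_pos': array([ 1.33559488e+00,  3.53588896e-01,  1.63404860e+00, -3.41308857e-05,
        1.15519896e+00, -2.41795765e-03]), 'joint_vel': array([-0.00048901, -0.00132701, -0.00460032,  0.00161759, -0.00045342,
       -0.00103536]), 'joint_efforts': array([-1.85209828e-03, -6.06352830e+01, -3.42821860e+01, -8.86293356e-05,
        4.13658097e-03,  1.79963104e-05]), 'position': array([0.14409853, 0.60770948, 0.21543529]), 'orientation': array([ 1.16122255e-01,  9.93234733e-01, -6.19367279e-04, -5.82157753e-05]), 'wrist_force': array([ 0.44867235, -0.08735577, -0.26441954]), 'ft_torque': array([ 0.00136262, -0.02680513, -0.01647147]), 'gripper_width': 0.08552288351647033}
```

View pics/top0.png

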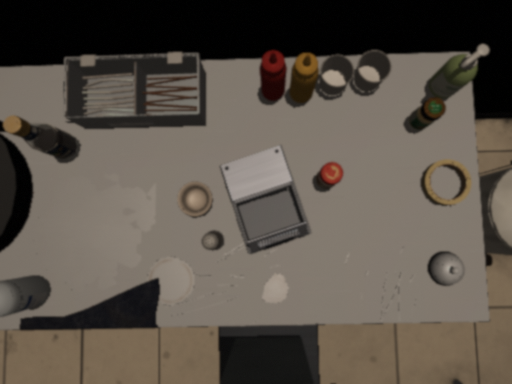

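View pics/side0.png

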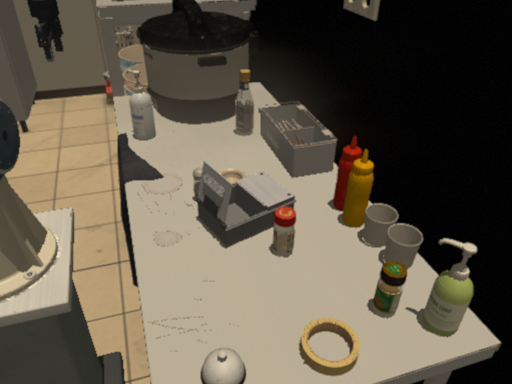

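The top view shows the box at about (265,200), with the light steel plate on its far side and the hinge end towards the robot. The bowl is at (196,198), the shaker at (212,240) and the red-capped jar at (331,173). The side view shows the cover standing upright near (215,190). I'll zoom in for the corners.

```bash
python3 - <<'E'
import cv2,numpy as np
t=cv2.imread("pics/top0.png")[130:260,170:350];s=cv2.imread("pics/side0.png")[150:250,180:310]
a=cv2.convertScaleAbs(cv2.resize(t,None,fx=4.4,fy=4.4,interpolation=cv2.INTER_CUBIC),alpha=1.5)
b=cv2.convertScaleAbs(cv2.resize(s,None,fx=6,fy=6,interpolation=cv2.INTER_CUBIC),alpha=1.8)
cv2.imwrite("pics/topc.png",a);cv2.imwrite("pics/sidec.png",b)
E
```

```text
(no output)
```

View pics/topc.png

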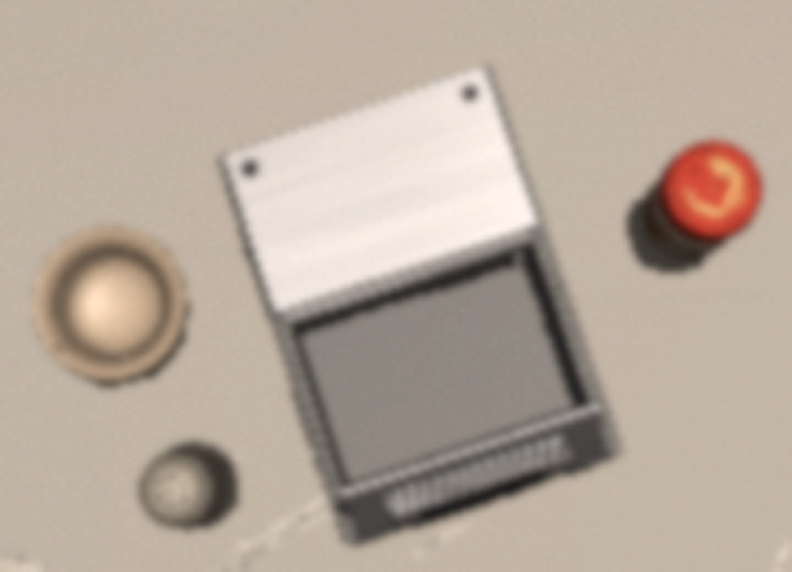

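View pics/sidec.png

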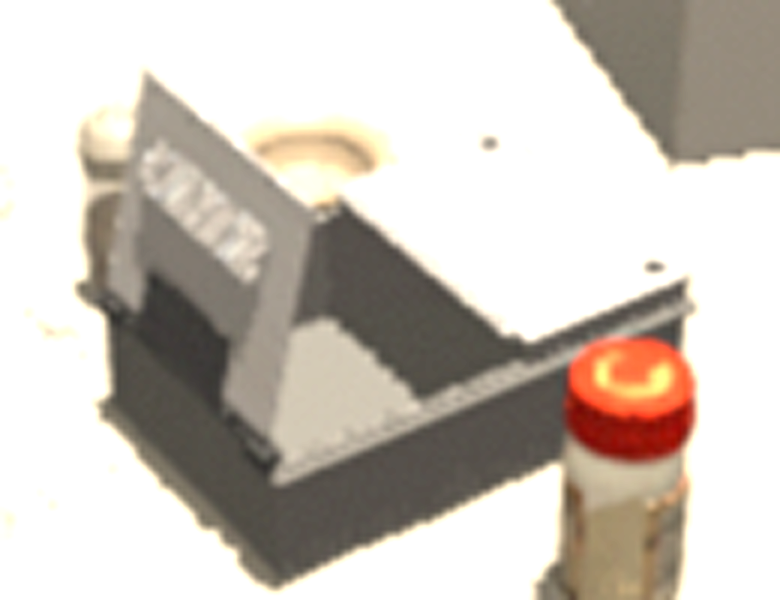

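Top crop: plate front edge runs (285,312) to (535,228), its back corners are (222,157) and (487,65), and the cover's free edge runs (340,493) to (600,405). Side crop: the cover tip corners are (148,75) and (315,215).

```bash
cat > h.py <<'E'
import numpy as np
def ray(n,uv):
    c=np.load(n+".npz");V=c["view"];d=V[:3,:3].T@np.linalg.solve(c["intrinsics"],[*uv,1]);return -V[:3,:3].T@V[:3,3],d/np.linalg.norm(d)
def plane(n,uv,z):
    o,d=ray(n,uv);return o+d*(z-o[2])/d[2]
def tri(a,b):
    (o,d),(p,e)=ray("top",a),ray("side",b);s=np.linalg.lstsq(np.c_[d,-e],p-o,rcond=None)[0]
    A,B=o+d*s[0],p+e*s[1];return (A+B)/2,np.linalg.norm(A-B)
T=lambda x,y:(170+(x+.5)/4.4-.5,130+(y+.5)/4.4-.5)
S=lambda x,y:(180+(x+.5)/6-.5,150+(y+.5)/6-.5)
E
python3 - <<'E'
from h import *
np.set_printoptions(precision=4,suppress=True)
P=[plane("top",T(*q),.0675)for q in((285,312),(535,228),(487,65),(222,157))]
FL,FR,BR,BL=P;print(np.array(P))
print("w",np.linalg.norm(FL-FR),np.linalg.norm(BL-BR),"l",np.linalg.norm(FL-BL),np.linalg.norm(FR-BR))
yv=(FL-FR)/np.linalg.norm(FL-FR)+(BL-BR)/np.linalg.norm(BL-BR);xv=(BL-FL+BR-FR);
ay=np.arctan2(-yv[0],yv[1]);ax=np.arctan2(xv[1],xv[0]);print("yaw",ay,ax)
th=(ay+ax)/2;x=np.array([np.cos(th),np.sin(th),0])
side=[tri(T(285,312),S(340,200)),tri(T(535,228),S(530,342))];print(side)
L,R=tri(T(340,493),S(148,75)),tri(T(600,405),S(315,215));print(L,R)
m=(FL+FR)/2;h=m-.105*x;h[2]=.06;print("hinge",h,"box",h+.095*x-[0,0,.06])
# second: box -x end foot/top corners
B=[plane("top",T(*q),0.)for q in((350,543),(618,450))];print("foot",B,np.mean(B,0))
t=(L[0]+R[0])/2-h;print("tip rel",t@x,t[2],"fold",np.arctan2(t[2],t@x),"y",t@[-x[1],x[0],0],"len",np.hypot(t@x,t[2]))
for n,q,z in(("jar",(712,190),.106),("salt",(185,487),.08),("bowl",(110,305),.03)):
    p=plane("top",T(*q),z);d=p-h;print(n,p,"box xy from hinge",d@x,d@[-x[1],x[0],0])
E
```

```text
[[ 0.5459  0.0486  0.0675]
 [ 0.5824 -0.0695  0.0675]
 [ 0.6607 -0.0492  0.0675]
 [ 0.6201  0.0772  0.0675]]
w 0.12363778122599085 0.1327553716242096 l 0.0795819904647139 0.08091933560126137
yaw 0.30515256306736843 0.3102298755224311
[(array([0.5457, 0.049 , 0.0645]), np.float64(0.0008918918458760917)), (array([ 0.5838, -0.0699,  0.0681]), np.float64(0.0030319811180125693))]
(array([0.4631, 0.019 , 0.1545]), np.float64(0.0007499016979183226)) (array([ 0.497 , -0.0902,  0.1552]), np.float64(0.000760386686117633))
hinge [ 0.4641 -0.0423  0.06  ] box [ 0.5546 -0.0135  0.    ]
foot [array([0.4349, 0.0242, 0.    ]), array([ 0.4779, -0.1107,  0.    ])] [ 0.4564 -0.0433  0.    ]
tip rel 0.01724353855792037 0.09486400913386234 fold 1.3909883692402283 y 0.0015428753853470583 len 0.09641846218929237
jar [ 0.5927 -0.1473  0.106 ] box xy from hinge 0.09074750316861417 -0.13904477078191743
salt [0.4657 0.0947 0.08  ] box xy from hinge 0.043021431187387944 0.13005590035469625
bowl [0.5545 0.1379 0.03  ] box xy from hinge 0.14078703778686352 0.1443041519978921
```

The yaw is about 0.308. Using the plate's back edge, which agrees with the box foot, the hinge is at about (0.4594, -0.0438), and the fold is about 1.34. I'll close the gripper, go behind the cover tilted, and check IK along the arc before moving.

```bash
cat >> h.py <<'E'
from workcell import *
from scipy.spatial.transform import Rotation as Ro
th=.308;X=np.array([np.cos(th),np.sin(th),0]);Y=np.array([-X[1],X[0],0]);Z=np.array([0,0,1.]);H=np.array([.4594,-.0438,.06])
SG=-1
def pose(x,z,phi,sg=None):
    "front fingertip edge at box-frame (x,z) from the hinge axis, tool leaning back by phi"
    sg=sg or SG;zt=np.sin(phi)*X-np.cos(phi)*Z;f=np.cos(phi)*X+np.sin(phi)*Z;yt=sg*Y
    return H+x*X+z*Z-.011*f-bot.tcp_to_tips*zt,Ro.from_matrix(np.c_[np.cross(yt,zt),yt,zt]).as_quat()
def arc(t,r,gap=0,sg=None):
    return pose(r*np.cos(t)-(3+gap)*1e-3*np.sin(t),r*np.sin(t)+(3+gap)*1e-3*np.cos(t),max(t,0)/2,sg)
def st():
    o=get_obs();d=o["position"]-H;f=o["wrist_force"]
    print("t%.2f"%o["time_s"],"tcp box",np.round([d@X,d@Y,d[2]],4),"F box",np.round([f@X,f@Y,f[2]],2));return np.array([f@X,f@Y,f[2]])
E
python3 - <<'E'
from h import *
print(bot.tcp_to_tips)
for sg in(1,-1):
    for t,r,g in((1.45,.05,60),(1.34,.053,5),(.7,.05,0),(0,.046,0)):
        p,q=arc(t,r,g,sg);j=kinematics.solve_ik(p,q);print(sg,t,np.round(p,3),None if j is None else np.round(j,2))
E
```

```text
0.017
1 1.45 [ 0.387 -0.067  0.123] [-0.72  0.08  2.6   1.53  0.6   2.3 ]
1 1.34 [ 0.445 -0.048  0.12 ] [-0.47  0.12  2.51  1.56  0.45  2.5 ]
1 0.7 [ 0.479 -0.038  0.107] [-0.21  0.16  2.27  0.41  0.44 -2.44]
1 0 [ 0.493 -0.033  0.08 ] [-0.07  0.34  2.02 -0.    0.78 -1.95]
-1 1.45 [ 0.387 -0.067  0.123] [-0.72  0.08  2.6   1.53  0.6  -0.85]
-1 1.34 [ 0.445 -0.048  0.12 ] [-0.47  0.12  2.51  1.56  0.45 -0.64]
-1 0.7 [ 0.479 -0.038  0.107] [-0.21  0.16  2.27  0.41  0.44  0.71]
-1 0 [ 0.493 -0.033  0.08 ] [-0.07  0.34  2.02 -0.    0.78  1.19]
```

```bash
python3 - <<'E'
from h import *
import cv2
hand.move_gripper(0.0)
o=get_obs();p=o["position"];bot.servo_line(p+[0,0,.15],velocity=.25)
p,q=arc(1.34,.05,45);bot.reach(p+[0,0,.15],q);st()
bot.servo_line(p,velocity=.12);st();print(get_obs()["gripper_width"],np.round(get_obs()["joint_pos"],2))
c=vision.read_camera("side");f=c["frame"][:,:,::-1][110:260,150:350];cv2.imwrite("pics/s1.png",cv2.convertScaleAbs(cv2.resize(f,None,fx=4,fy=4,interpolation=cv2.INTER_CUBIC),alpha=1.6))
E
```

```text
t4.18 tcp box [-5.410e-02  2.000e-04  2.163e-01] F box [ 0.57 -1.08 -0.07]
t5.58 tcp box [-0.0544 -0.0001  0.0663] F box [ 0.89 -0.06 -0.26]
0.00020291285637992295 [-0.58  0.05  2.55  1.43  0.51 -0.61]
```

View pics/s1.png

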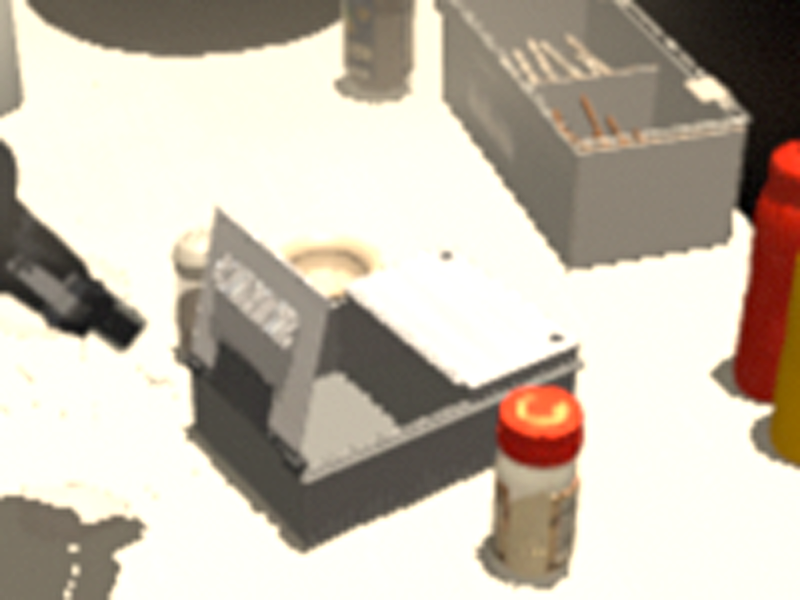

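The closed fingertips, at about (130,325), sit behind the outer face of the untouched cover. Now I'll fold it along the arc with a force guard.

```bash
python3 - <<'E'
from h import *
import cv2
b=st()
p,q=arc(1.34,.053,8);bot.servo_line(p,q,velocity=.08)
for t in np.linspace(1.25,.05,13):
    p,q=arc(t,.046+.007*t/1.3);bot.servo_line(p,q,velocity=.08);print(round(t,2),end=" ");f=st()
    if np.linalg.norm(f-b)>12:print("STOP");break
c=vision.read_camera("side");f=c["frame"][:,:,::-1][110:260,150:350];cv2.imwrite("pics/s2.png",cv2.convertScaleAbs(cv2.resize(f,None,fx=4,fy=4,interpolation=cv2.INTER_CUBIC),alpha=1.6))
E
```

```text
t5.63 tcp box [-0.0543 -0.0001  0.0664] F box [ 0.57 -0.01 -0.15]
1.25 t6.56 tcp box [-0.0051  0.0002  0.0586] F box [-0.44 -0.45 -0.28]
1.15 t6.90 tcp box [-0.0004  0.0005  0.0571] F box [-0.45 -0.37 -0.22]
1.05 t7.25 tcp box [0.0046 0.0005 0.0553] F box [-0.5   0.22  0.72]
0.95 t7.59 tcp box [0.0093 0.0006 0.0532] F box [-0.5  -0.23 -0.63]
0.85 t7.91 tcp box [0.0138 0.0006 0.0507] F box [-0.91  0.4   0.81]
0.75 t8.20 tcp box [0.0179 0.0006 0.0479] F box [1.17 0.   0.27]
0.65 t8.47 tcp box [0.0215 0.0006 0.0447] F box [-0.32  0.33  0.14]
0.55 t8.72 tcp box [0.0248 0.0006 0.0414] F box [-0.31 -0.19  0.78]
0.45 t8.97 tcp box [0.0274 0.0006 0.0375] F box [ 0.7   0.11 -0.1 ]
0.35 t9.22 tcp box [0.0302 0.0004 0.0339] F box [-0.63  0.58  0.11]
0.25 t9.47 tcp box [0.0322 0.0003 0.03  ] F box [-0.11  0.48 -0.15]
0.15 t9.72 tcp box [0.0335 0.0004 0.0259] F box [-0.78 -0.16  0.63]
0.05 t9.97 tcp box [0.0347 0.0003 0.0219] F box [-0.57  1.04 -0.17]
```

View pics/s2.png

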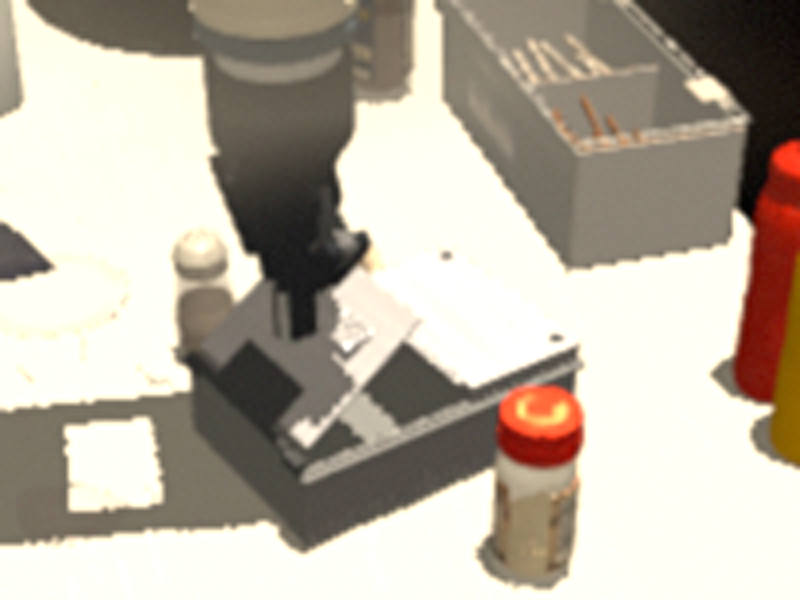

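The cover is mostly folded: its tip corner is at about (415,320), the finger is behind the ridge at (300,335), and the bystanders haven't moved. Next I'll estimate the fold from that tip corner.

```bash
python3 - <<'E'
from h import *
c=np.load("side.npz");V,K=c["view"],c["intrinsics"]
def pr(w):
    u=K@(V[:3,:3]@w+V[:3,3]);u=u[:2]/u[2];return np.round((u-[150,110]+.5)*4-.5)
for t in(1.34,.6,.5,.4,.3,.2,.1,0):print(t,pr(H+.1*np.cos(t)*X+.1*np.sin(t)*Z-.058*Y),pr(H+.1*np.cos(t)*X+.1*np.sin(t)*Z+.058*Y))
print("tip front edge",pr(get_obs()["position"]-.017*Z+.011*X))
print("hinge R",pr(H-.058*Y),"lip",pr(H+.105*X-.058*Y+.0055*Z))
E
```

```text
1.34 [333. 301.] [219. 206.]
0.6 [427. 330.] [311. 237.]
0.5 [434. 339.] [319. 247.]
0.4 [440. 350.] [325. 257.]
0.3 [445. 362.] [330. 269.]
0.2 [448. 375.] [334. 281.]
0.1 [450. 388.] [336. 294.]
0 [450. 402.] [337. 308.]
tip front edge [313. 377.]
hinge R [300. 466.] lip [458. 391.]
```

The picture implies a fold of about 0.7, which disagrees with the TCP height of 22 mm. I'll look again at rest, in case the frame lagged.

```bash
python3 - <<'E'
from h import *
import cv2
bot.dwell(.2);st();o=get_obs();print(o["position"],o["orientation"],o["joint_vel"].round(3),bot.tcp_to_tips,o["gripper_width"])
c=vision.read_camera("side");f=c["frame"][:,:,::-1][110:260,150:350];cv2.imwrite("pics/s3.png",cv2.convertScaleAbs(cv2.resize(f,None,fx=4,fy=4,interpolation=cv2.INTER_CUBIC),alpha=1.6))
E
```

```text
t10.22 tcp box [0.0345 0.     0.0222] F box [-0.81  0.45 -0.48]
[ 0.4922402  -0.03334224  0.08221827] [ 0.98809064  0.15331609  0.01291931 -0.00203729] [ 0.002  0.005 -0.004 -0.006  0.007  0.007] 0.017 0.00014470573933289798
```

View pics/s3.png

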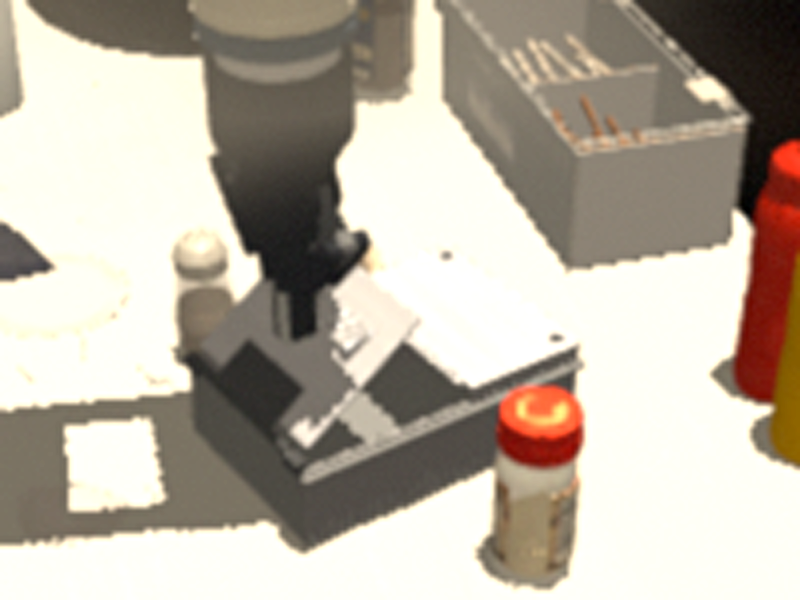

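```bash
python3 - <<'E'
from h import *
import cv2
c=np.load("side.npz");V,K=c["view"],c["intrinsics"]
def pr(w):
    u=K@(V[:3,:3]@w+V[:3,3]);u=u[:2]/u[2];return np.round((u-[150,110]+.5)*4-.5)
print("cam",-V[:3,:3].T@V[:3,3])
phi=.67;zt=np.array([np.sin(phi),-np.cos(phi)])
for l in(-.02,0,.017):
    q=np.array([-.0544,.0663])+l*zt;print("s1",l,pr(H+q[0]*X+q[1]*Z))
    print("s3",l,pr(H+.0345*X+(.0222-l)*Z))
c=vision.read_camera("top");f=c["frame"][:,:,::-1][130:260,170:350];cv2.imwrite("pics/t3.png",cv2.convertScaleAbs(cv2.resize(f,None,fx=4.4,fy=4.4,interpolation=cv2.INTER_CUBIC),alpha=1.5))
E
```

```text
cam [ 0.30955685 -0.79321076  0.64029377]
s1 -0.02 [125. 329.]
s3 -0.02 [295. 330.]
s1 0 [149. 346.]
s3 0 [296. 359.]
s1 0.017 [169. 360.]
s3 0.017 [297. 383.]
```

View pics/t3.png

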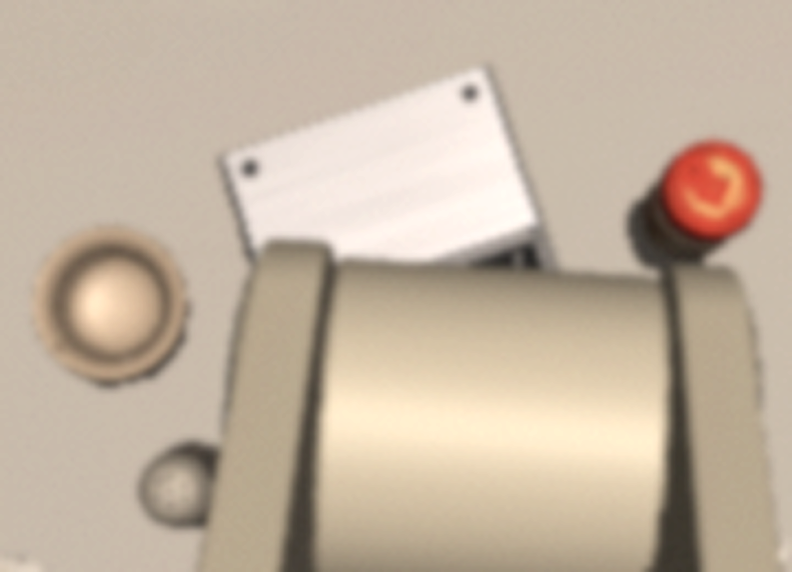

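Both views put the real fingertip about 30 mm behind where `tcp_to_tips` says it should be, and the cover is only down to about 0.7. I'll back off, use an effective tip offset of about -15 mm, and go on down with a force guard. An error the other way would only stop short.

```bash
sed -i 's/bot.tcp_to_tips\*zt/TIP*zt/; s/^SG=-1/SG=-1;TIP=-.015/' h.py; cat >> h.py <<'E'
def F():
    f=np.mean([get_obs()["wrist_force"] for _ in range(1)],0);return np.round([f@X,f@Y,f[2]],1)
E
python3 - <<'E'
from h import *
import cv2
p,q=arc(.8,.050,10);bot.servo_line(p,q,velocity=.1);b=st()
for t in np.r_[np.linspace(.75,.15,7),.1,.06]:
    p,q=arc(t,.044+.006*t/.8);bot.servo_line(p,q,velocity=.08);print(round(t,2),end=" ");f=st()
    if np.linalg.norm(f-b)>10:print("STOP");break
bot.dwell(.15);st()
c=vision.read_camera("side");f=c["frame"][:,:,::-1][140:240,180:310];cv2.imwrite("pics/s4.png",cv2.convertScaleAbs(cv2.resize(f,None,fx=6,fy=6,interpolation=cv2.INTER_CUBIC),alpha=1.3))
E
```

```text
t11.58 tcp box [ 0.0215 -0.0003  0.0271] F box [-0.15 -0.78 -0.31]
0.75 t11.88 tcp box [0.0299 0.0001 0.018 ] F box [ 1.18 -0.34 -0.1 ]
0.65 t12.18 tcp box [0.0318 0.0002 0.0145] F box [ 0.65 -0.45  0.9 ]
0.55 t12.43 tcp box [0.0333 0.0002 0.0105] F box [-0.41  0.15 -0.06]
0.45 t12.68 tcp box [0.0343 0.0003 0.0063] F box [ 0.27 -0.29  1.03]
0.35 t12.93 tcp box [0.0348 0.0003 0.0022] F box [-1.04 -0.48  0.83]
0.25 t13.18 tcp box [ 0.035   0.0002 -0.002 ] F box [ 0.22 -0.25  0.48]
0.15 t13.43 tcp box [ 0.0347  0.0002 -0.0061] F box [1.46 0.33 0.06]
0.1 t13.68 tcp box [ 0.034   0.0001 -0.0081] F box [-0.24 -0.02  1.61]
0.06 t13.93 tcp box [ 0.0336  0.0001 -0.0097] F box [-0.07 -0.7   2.42]
t14.08 tcp box [ 0.0336  0.     -0.0096] F box [-0.52  0.06  1.34]
```

View pics/s4.png

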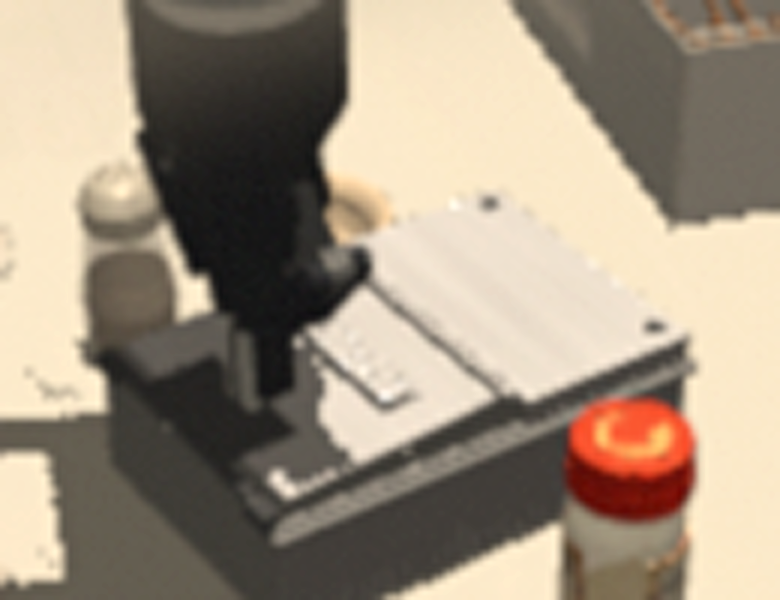

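The cover is nearly flat, with its edge in front of the lip and the finger at (262,390), behind the ridge at (390,395). I'll press it flat in place, which is step 1, and check the clearance of the knuckle seen at (370,255).

```bash
python3 - <<'E'
from h import *
o,d=ray("side",(180+368/6,140+258/6))
for y in(.02,0,-.02,-.04,-.06):
    s=((H-o)@Y+y)/(d@Y);w=o+s*d-H;print("knuckle if y",y,"x %.3f z %.3f"%(w@X,w[2]))
def FF(n=6):
    v=[]
    for _ in range(n):bot.dwell(.02);f=get_obs()["wrist_force"];v.append([f@X,f@Y,f[2]])
    return np.mean(v,0)
p,q=arc(.06,.044);z=p[2];q=pose(0,0,0)[1]
for i in range(16):
    z-=.0007;bot.servo_line([p[0],p[1],z],q,velocity=.05);f=FF();print(round((z-.06)*1e3,1),round((get_obs()["position"][2]-.06)*1e3,1),f.round(1))
    if f[2]>6:break
bot.dwell(.1);st()
E
```

```text
knuckle if y 0.02 x 0.096 z 0.032
knuckle if y 0 x 0.083 z 0.048
knuckle if y -0.02 x 0.069 z 0.064
knuckle if y -0.04 x 0.056 z 0.080
knuckle if y -0.06 x 0.042 z 0.096
-10.4 -10.3 [ 1.  -1.   1.4]
-11.1 -11.0 [ 1.3 -0.2  1.9]
-11.8 -11.8 [ 1.3 -0.6  1.9]
-12.5 -12.3 [0.9 0.1 5. ]
-13.2 -12.6 [-1.   0.6 11.5]
t15.98 tcp box [ 0.0333 -0.     -0.0127] F box [-1.11  0.92 11.74]
```

It bottomed out at z = -12.5 mm with 11 N, so the cover is flat. The knuckle is at least 32 mm above the hinge plane, which clears the lip. Now I'll slide it under light downforce.

```bash
python3 - <<'E'
from h import *
def FF(n=3):
    v=[]
    for _ in range(n):bot.dwell(.02);f=get_obs()["wrist_force"];v.append([f@X,f@Y,f[2]])
    return np.mean(v,0)
q=pose(0,0,0)[1];z=.06-.0128;x=.0333
for i in range(40):
    x+=.0015;bot.servo_line(H*[1,1,0]+x*X+[0,0,z],q,velocity=.03);f=FF();P=get_obs()["position"]-H
    print(round(x*1e3,1),round(P@X*1e3,1),round(P[2]*1e3,1),f.round(1))
    if f[2]>8:z+=.0002
    if f[2]<5:z-=.0002
    if f[0]<-16 or abs(f[2])>25:print("STOP");break
st()
E
```

```text
34.8 34.6 -12.5 [-0.8 -0.   8.6]
36.3 35.9 -12.5 [-1.1 -0.5  6.8]
37.8 37.4 -12.5 [-0.8 -0.3  6.7]
39.3 38.9 -12.5 [-1.  -0.6  6.9]
40.8 40.4 -12.5 [-0.8 -0.4  6.6]
42.3 41.9 -12.5 [-1.2 -0.9  6.7]
43.8 43.4 -12.5 [-1.1 -0.6  6.7]
45.3 44.9 -12.5 [-1.  -0.7  7. ]
46.8 46.4 -12.5 [-1.4 -0.6  7. ]
48.3 47.9 -12.5 [-0.6 -0.7  6.3]
49.8 49.4 -12.5 [-0.9 -1.   6.4]
51.3 50.9 -12.6 [-1.2 -1.   5.9]
52.8 52.3 -12.6 [-1.1 -0.9  6.3]
54.3 53.8 -12.5 [-0.6 -1.1  5.8]
55.8 55.2 -12.6 [-1.4 -1.   6.4]
57.3 55.9 -12.8 [-4.4 -0.9  7.7]
58.8 56.9 -12.8 [-5.2 -0.3  7.9]
60.3 58.2 -12.9 [-5.5  0.   8.5]
61.8 59.8 -12.8 [-4.3  0.2  6.7]
63.3 61.3 -12.8 [-4.2 -0.4  6.7]
64.8 62.8 -12.8 [-4.2  0.7  6.5]
66.3 64.4 -12.8 [-4.4  0.2  6.3]
67.8 65.9 -12.8 [-4.2  0.6  6. ]
69.3 67.4 -12.8 [-3.8 -0.2  5.6]
70.8 69.0 -12.8 [-3.5  0.4  5.6]
72.3 70.5 -12.8 [-3.7 -0.2  4.9]
73.8 71.9 -13.0 [-4.4  0.1  6.3]
75.3 73.4 -13.0 [-4.3  0.5  6. ]
76.8 74.5 -13.1 [-4.8  0.4  6.7]
78.3 74.5 -13.4 [-9.2 -0.4  7.4]
79.8 74.7 -13.7 [-13.4  -1.6  10.1]
81.3 74.7 -13.9 [-16.7  -1.7  11.1]
STOP
t25.58 tcp box [ 0.0747  0.0011 -0.0139] F box [-15.78  -2.07  11.57]
```

It hit a firm stop at 16 N. The finger travelled about 19.3 mm on the ridge, which met it about 6 mm later than expected, so the cover may have crept ~5 mm earlier. I'll release gently and check with the camera.

```bash
python3 - <<'E'
from h import *
import cv2
q=pose(0,0,0)[1];g=lambda x,z,v:bot.servo_line(H*[1,1,0]+x*X+[0,0,.06+z],q,velocity=v)
g(.0757,-.0128,.04);st();g(.071,-.0118,.03);st();g(.066,.0,.05);g(.02,.06,.15);st()
c=vision.read_camera("side");cv2.imwrite("side5.png",c["frame"][:,:,::-1]);f=c["frame"][:,:,::-1][140:240,180:310];cv2.imwrite("pics/s5.png",cv2.convertScaleAbs(cv2.resize(f,None,fx=6,fy=6,interpolation=cv2.INTER_CUBIC),alpha=1.3))
V,K=c["view"],c["intrinsics"]
def pr(w):
    u=K@(V[:3,:3]@w+V[:3,3]);u=u[:2]/u[2];return np.round((u-[180,140]+.5)*6-.5)
for s in(0,.012,.019,.024):print(s,"ridge crest -y end",pr(H+(.06+s)*X-.04*Y+.010*Z),"+y",pr(H+(.06+s)*X+.04*Y+.010*Z))
E
```

```text
t25.88 tcp box [ 0.0744  0.0004 -0.013 ] F box [-3.03  1.27  5.26]
t26.18 tcp box [ 0.0702  0.0002 -0.0121] F box [-0.95  0.71  0.67]
t27.24 tcp box [ 0.0204 -0.0001  0.0599] F box [ 0.38 -0.64 -0.55]
0 ridge crest -y end [381. 415.] +y [265. 314.]
0.012 ridge crest -y end [407. 404.] +y [291. 304.]
0.019 ridge crest -y end [423. 397.] +y [306. 298.]
0.024 ridge crest -y end [433. 393.] +y [317. 294.]
```

View pics/s5.png

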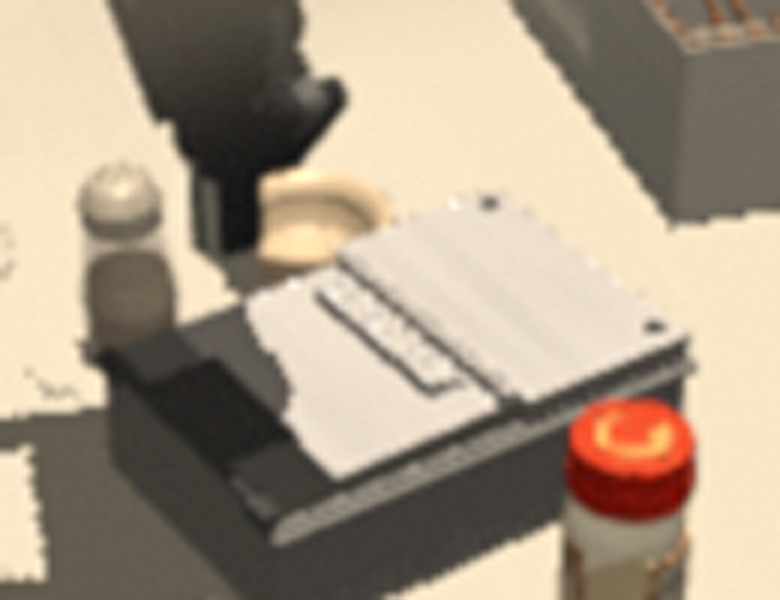

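The ridge foot spans (320,290) to (433,393), which matches the prediction for 24 mm. The cover lies flat under the lip, the fingers are clear, and the bystanders are where they were.

```bash
python3 - <<'E'
from h import *
bot.dwell(.2);st();hand_in()
E
```

```text
t27.49 tcp box [0.02   0.0002 0.0593] F box [ 0.42  0.27 -0.47]
the job is handed in; nothing more can be done
```

The garnish box is shut: the cover lies flat with its edge fully home under the steel lip, and it stayed there after I let go. I handed in at about 27.5 s; no verdict is reported.

**What I did:** With the gripper closed, I pushed the cover over from its outer face and pressed it flat in front of the lip with about 11 N. I then slid it by its ridge under 5–8 N of downforce until it hit the end stop at about 16 N. The fingers then backed off and rose clear.

**Last checks:**
- **Cover:** in the side picture after release, the ridge ends match the predicted positions for 24 mm of slide, and the cover looks flat.
- **Bystanders:** the salt shaker, spice jar and sauce bowl look unmoved in the pictures. I did not measure them again.
- **Robot:** the wrist force was back to noise level at hand-in, so nothing was being touched.

**What disagreed:**
- **Fingertip offset:** the fingertips appeared about 30 mm short of the stated 17 mm offset, so my first push folded the cover only to about 0.7 rad. I continued with an offset fitted to the pictures.
- **Early slide:** the finger met the ridge about 6 mm later than expected. The cover had probably crept about 4–5 mm before the press, inside the 8 mm limit for step 1, but I only inferred that from the pictures and the finger's travel.

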